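Set up the wax-melting station

TASK

Set up the wax melter: stand the tall open can upright in the pan on the hotplate, then hang the strainer in the can, then put the wooden-knobbed lid on the strainer, fully seated, and last press the middle of the spatula's handle down into the black holder until it is home in both spring clips (either way round). Set things down rather than dropping them, let go of everything, and leave the cork-topped glass jar, the brass tin and the brown bottle where they stand.

Things in the scene. Friction and masses are not known exactly. Their poses are not given: they have to be found in the camera images.
- melter: fixed round white hotplate, 150 mm diameter, 30 high, with an open steel pan on it: outer diameter 110, inner 104, inner floor 33 mm and rim 80 mm above the table. Black pan handle out along the body +x to 141 mm from the axis, up to 88 mm high. Origin: centre of the underside, on the pan axis, z up
- clip: fixed black spatula holder, base 70 (x) by 120 (y) by 14 mm; two open-topped steel spring clips at y = -40 and +40, 14 long, 73 high. A 14 mm handle laid along y is pressed straight down: jaws (met with its axis 64 high) open sideways under 5 to 15 N in all; home, its axis is 50 mm above the table. Between the clips (66 mm in y) nothing is over 24 high, for fingers. Origin: centre of underside
- can: loose open aluminium can, 62 mm outside diameter, 56 inside, 110 mm high, 4 mm bottom, about 0.18 kg, stands upright. Origin: centre of the underside, z up
- strainer: loose steel strainer cup, 89 mm high, about 0.16 kg, upright: lower part 44 mm diameter (foot 34) up to z = 50, flat collar 68 diameter from z = 50 to 55 that rests on the can rim when seated, above it an open cup 52 outside and 46 inside diameter from z = 55 (perforated floor) to 89. Grip it by this cup. Origin: centre of the underside, z up
- lid: loose steel lid with a wooden knob, about 0.1 kg, standing on its plug: plug 37 mm diameter from z = 0 to 12 mm (goes into the strainer's cup), plate 64 mm diameter from z = 12 to 17 mm (comes to rest on the cup's rim), knob 20 to 22 mm diameter from z = 17 to 46 mm. Origin: centre of the plug's underside, z up
- spatula: loose spatula lying flat, about 0.06 kg: round wooden handle of 14 mm diameter along body x from x = -64 to +64 mm, square end block to -76, grey flat blade 34 wide from x = +63 to +121. Origin: on the handle axis at the middle of the handle, 7 mm above the table as it lies; centre of mass within about 20 mm of it
- jar: bystander, loose: clear glass jar with cork top, 62 mm diameter, 62 mm high. Origin: centre of the underside
- tin: bystander, loose: closed brass tin, 52 mm diameter, 44 mm high. Origin: centre of the underside
- brown: bystander, loose: brown glass bottle with white cap, 62 mm diameter, 145 mm high. Origin: centre of the underside

How it is judged:
By the outcome, as a careful person would: the job done as asked, in the order asked, and still so for the second after the job is handed in, with the robot touching nothing.
It also fails if it takes over 122 s, if anything falls off the work surface, if the arm or the gripper's body presses on something with over 40 N, if the wrist force passes 120 N, or if a joint passes its speed limit or range.

ROBOT

A 6-joint arm with a two-finger parallel gripper is mounted at the origin on the work surface. World frame = base frame: x ahead of the robot, y to its left, z up, the work surface at z = 0. Lengths are in m, angles in rad, forces in N, time in s.
With the tool pointing down it reaches from about 0.35 to 0.975 m from the base axis. Payload 4.9 kg.
Tool frame: the origin (TCP) lies midway between the tips of the shut fingers; the grasp point (between the pads) lies 19 mm behind it; z points along the fingers, y is the line along which they close (so a half turn about z gives the same grasp; the last joint's range is limited). The gripper opens to 85 mm and grips with 20 to 120 N. Pads are 22 mm wide; open, the fingers measure 114 mm over their backs; the gripper's body (76 mm by 85 mm) begins 54 mm behind the grasp point. The pads swing forward as they close: fully open they stand 13 mm farther back than shut.
Start: joints at [-1.455, 0.053, 1.613, -0, 1.476, -0.119], TCP at [0.145, -0.608, 0.231] pointing down, gripper open.
Joint ranges: [-3.01, 3.01], [-1.01, 2.22], [0.06, 2.58], [-1.02, 4.17], [0.09, 2.62], [-3.14, 3.14]. Speed limits (rad/s): [2.57, 2.57, 3.14, 3.14, 3.14, 3.14].

INTERFACE

Orientations are given as a unit quaternion [w, x, y, z].
In Python, from plant import manip gives the robot as it stands.
- The arm moves only by the shell command python3 shift.py, which reads ROWS from standard input. ROWS is a JSON list of rows, 1 to 5 of them, each of 7 numbers: the opening from 0.0 (shut) to 1.0 (fully open), then dx, dy, dz in shares of the most that a row can go, 1 being 62.5 mm, then a rotation vector rx, ry, rz in units of 0.1 rad; each row shifts and turns the commanded pose from where the row before left it, along the tool's axes as they then stand; what a row does not reach is not made up. A row lasts 1/8 s, in which the tool goes at most 0.0625 m and 0.188 rad, less where a joint would pass 70% of its speed; a pose out of reach is approached as far as the arm can. The fingers move at their own pace and stop on an object; the grip force is fixed at half the most. Time passes only in rows, so rows that do not move let the fingers close. It prints the time, the measured TCP pose, the force, the opening and the grip force at its end. Input that does not fit is refused with a message, and nothing moves.
- manip.state(): the state, without advancing time (a new reading comes with each control period).
- manip.grab_frame(name): name is "scene" or "top"; returns the picture (480x640x3 uint8, red, green, blue); there is no depth.
- manip.camera_params(name): a dict with "intrinsics" (3x3 intrinsics, pixels), "xyz" and "orientation" of the camera in the world. Camera axes: x right, y down, z forward; pixel columns grow to the right and rows downward; lengths in m; the calibration is good to about 2 mm. A picture is of the moment at which its call begins. camera_params takes no time and is no camera call.
- manip.job_done(): hands the job in; it is judged then, once.
The state is a dict: "time": time; "joint_pos": joint angles; "joint_vel": joint speeds; "joint_efforts": joint torques, N m; "tool_pos": TCP position; "tool_rot": TCP orientation; "contact_force": force on the tool from outside, world axes, zero at the start; "ft_torque": the same for the moment, N m; "gripper_width": opening from 0.0 (shut) to 1.0 (fully open); "grasp_force": force on a finger pad.
Only numpy, scipy, OpenCV 4.12 (cv2) and the standard library are available. Lean on these libraries where they do the work, as an engineer would, in place of code of your own. Each camera call takes 0.05 s, during which the arm holds its last target. There are 200 camera calls.

## Working session

There is one attempt and no reset: what is moved stays moved. The work goes in short steps, Python scripts to look and compute and a shell command to move; the robot and the scene stay as the last step left them, time stands still between calls to the robot, and variables do not carry over. Pictures are saved under pics/ and viewed, at most 14 in all, crops included, and the job is handed in when it is done.

```bash
ls; mkdir -p pics; python3 - <<'E'
from plant import manip
import cv2
for n in("scene","top"):
    cv2.imwrite(f"pics/{n}0.png",manip.grab_frame(n)[:,:,::-1]); print(n,manip.camera_params(n))
print(manip.state())
E
```

```text
pics
plant.py
shift.py
scene {'intrinsics': array([[503.26931009,   0.        , 318.57328337],
       [  0.        , 503.26931009, 236.78329124],
       [  0.        ,   0.        ,   1.        ]]), 'xyz': array([1.21694237, 0.08772465, 0.94877036]), 'orientation': array([-0.20736244,  0.63336224,  0.70605048, -0.23946986])}
top {'intrinsics': array([[473.14959791,   0.        , 320.62359237],
       [  0.        , 473.14959791, 236.81701705],
       [  0.        ,   0.        ,   1.        ]]), 'xyz': array([0.40391305, 0.01989552, 1.22225234]), 'orientation': array([-0.03231242,  0.70740917, -0.70399737,  0.05399891])}
{'time': 0.1, 'joint_pos': array([-1.45500695e+00,  5.33111473e-02,  1.61421690e+00, -3.56202371e-05,
        1.47598953e+00, -1.19012409e-01]), 'joint_vel': array([-0.0003267 , -0.00246012, -0.00257201, -0.00125263,  0.0011168 ,
        0.00281467]), 'joint_efforts': array([ 4.78968796e-04, -3.94907212e+01, -3.71362424e+01, -1.25316178e-04,
        3.95401090e-03, -1.34561343e-06]), 'tool_pos': array([ 0.14532115, -0.60726635,  0.2301374 ]), 'tool_rot': array([-9.62484283e-04,  9.93115768e-01,  1.17133025e-01, -1.61774668e-05]), 'contact_force': array([-0.2956171 ,  0.40805076, -0.28396956]), 'ft_torque': array([ 0.02429552, -0.00919492, -0.01069588]), 'grasp_force': 0.0, 'gripper_width': 0.9999316577245771}
```
View pics/scene0.png

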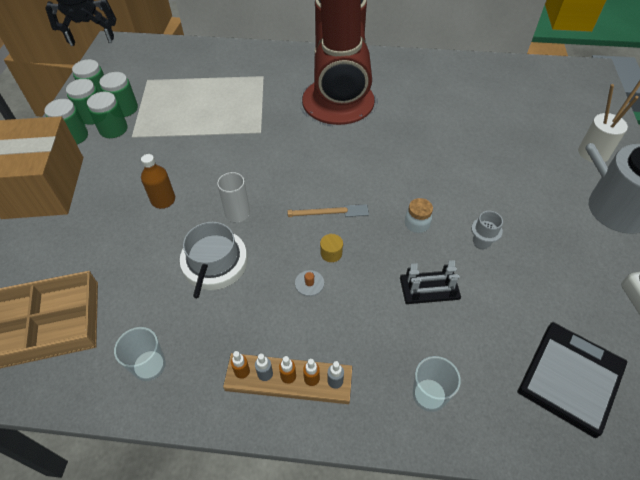

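View pics/top0.png

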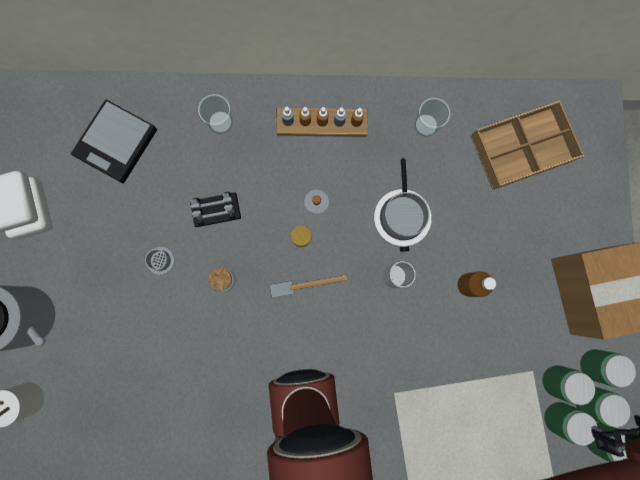

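The overview shows (top view px) the pan at (403,217), can (402,272), strainer (159,260), lid (317,201), clip (215,209), spatula from (270,290) to (347,277), tin (301,236), jar (221,279) and brown bottle (480,284). I'll enlarge for measuring.

```bash
cat > h.py <<'E'
import numpy as np,cv2
from scipy.spatial.transform import Rotation as R
from plant import manip
def rot(q): return R.from_quat(np.r_[q[1:],q[0]])
def px2w(cam,u,v,z):
    c=manip.camera_params(cam); d=rot(c["orientation"]).apply(np.linalg.solve(c["intrinsics"],[u,v,1.]))
    return c["xyz"]+d*(z-c["xyz"][2])/d[2]
def w2px(cam,P):
    c=manip.camera_params(cam); p=c["intrinsics"]@rot(c["orientation"]).inv().apply(np.atleast_2d(P)-c["xyz"]).T
    return (p[:2]/p[2]).T
def crop(src,dst,x,y,w,h,k):
    im=cv2.imread(src) if isinstance(src,str) else src
    im=cv2.resize(im[y:y+h,x:x+w],None,fx=k,fy=k,interpolation=cv2.INTER_CUBIC)
    for i in range(0,w,20): cv2.putText(im,str(x+i),(i*k,10),0,.35,(0,255,255)); cv2.line(im,(i*k,12),(i*k,18),(0,255,255))
    for i in range(0,h,20): cv2.putText(im,str(y+i),(0,i*k+4),0,.35,(0,255,255)); cv2.line(im,(24,i*k),(30,i*k),(0,255,255))
    cv2.imwrite(dst,im)
def circ(P,r,n=60):
    t=np.linspace(0,2*np.pi,n); return np.c_[P[0]+r*np.cos(t),P[1]+r*np.sin(t),0*t+P[2]]
def delta(target,yaw=None):
    "shift in tool axes to reach TCP target; yaw = world angle of tool x axis, tool down"
    s=manip.state(); r=rot(s["tool_rot"]); print("d",r.inv().apply(np.array(target)-s["tool_pos"]).round(4))
    if yaw is not None:
        g=R.from_matrix(np.array([[np.cos(yaw),np.sin(yaw),0],[np.sin(yaw),-np.cos(yaw),0],[0,0,-1]]).T.T)
        print("rv",(r.inv()*g).as_rotvec().round(4))
E
python3 - <<'E'
from h import *
crop("pics/top0.png","pics/tl.png",140,180,200,130,4)
crop("pics/top0.png","pics/tr.png",360,150,150,150,4)
E
```

View pics/tl.png

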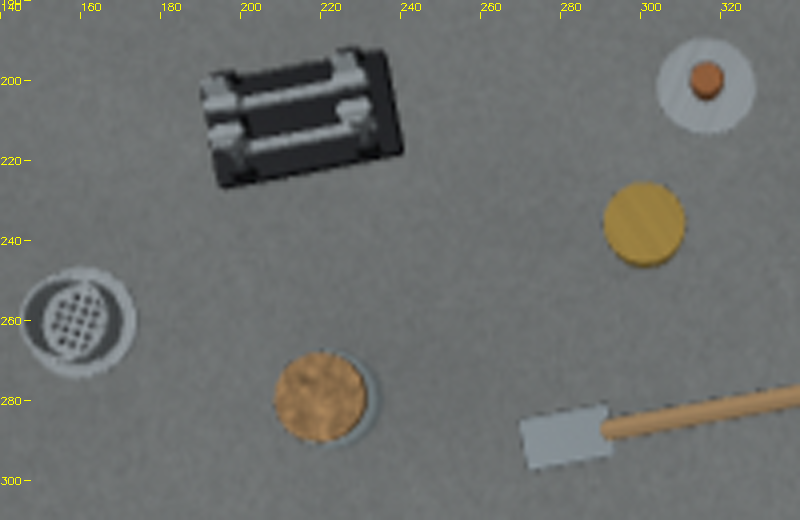

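View pics/tr.png

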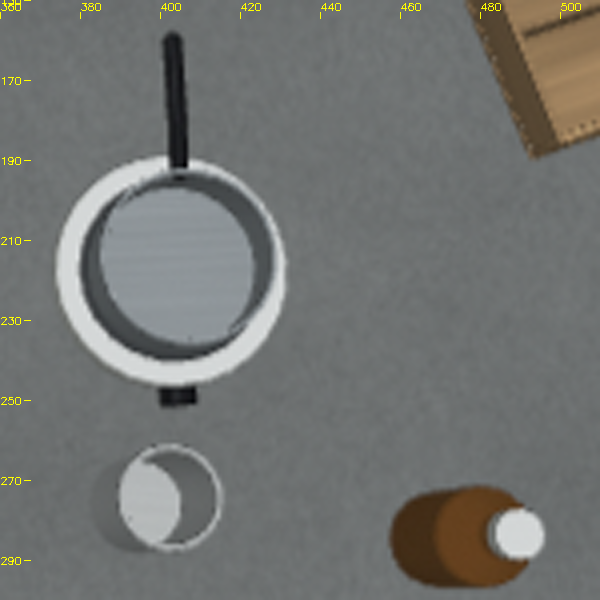

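Crops: can rim centre (402.6,274.4), hotplate (402.7,217.6), pan rim (404.5,216.8), strainer collar (160,260.5), lid plate (316.5,201.4), clip base corners (190,200),(236.3,192.5),(241,218.8),(195.5,227), blade centre (281.9,289.5). Now I'll compute positions and check with a projected overlay in both cameras.

```bash
python3 - <<'E'
from h import *
T=lambda u,v,z:px2w("top",u,v,z)[:2].round(4)
for n,a in dict(can=(402.6,274.4,.11),plate=(402.7,217.6,.03),pan=(404.5,216.8,.08),strC=(160,260.5,.055),strRim=(156.4,260.5,.089),lid=(316.5,201.4,.017),knob=(316.6,199.5,.046),tin=(301,236,.044),jar=(220,279,.062),brown=(489.5,283.5,.145)).items(): print(n,T(*a))
c=[T(*p,.014) for p in((190,200),(236.3,192.5),(241,218.8),(195.5,227))]; print(c,np.mean(c,0)); print("clip sides",[np.linalg.norm(c[i]-c[i-1]).round(3) for i in range(4)])
e=(c[0]+c[3]-c[1]-c[2]);print("clip y ang",np.arctan2(e[1],e[0]))
b=T(281.9,289.5,.007);h=T(347,277,.007);print("blade",b,"end",h,np.linalg.norm(b-h)); e=b-h;print("spat ang",np.arctan2(e[1],e[0]))
# handle mask
im=cv2.imread("pics/top0.png").astype(int); s=im[:,:,2]-im[:,:,0]
m=np.zeros_like(s);m[268:300,265:360]=(s[268:300,265:360]>40); v,u=np.nonzero(m)
w=np.array([T(a,b2,.007) for a,b2 in zip(u,v)]);mu=w.mean(0);U=np.linalg.svd(w-mu)[2][0];t=(w-mu)@U;print("handle",mu,U,t.min(),t.max())
E
```

```text
can [ 0.4525 -0.2078]
plate [ 0.6015 -0.2271]
pan [ 0.5953 -0.2213]
strC [0.4863 0.3771]
strRim [0.4839 0.3751]
lid [ 0.6444 -0.006 ]
knob [ 0.6435 -0.0056]
tin [0.5504 0.0331]
jar [0.4416 0.2287]
brown [ 0.4311 -0.4007]
[array([0.6457, 0.32  ]), array([0.6665, 0.2018]), array([0.5977, 0.188 ]), array([0.5755, 0.3034])] [0.62135 0.2533 ]
clip sides [np.float64(0.072), np.float64(0.12), np.float64(0.07), np.float64(0.118)]
clip y ang 1.7528338869796647
blade [0.4173 0.0811] end [ 0.4498 -0.0853] 0.1695441240503486
spat ang 1.7636806390528712
handle [ 0.4365636  -0.01207978] [ 0.18287037 -0.98313703] -0.07370824089116294 0.07184989904317733
```

```bash
python3 - <<'E'
from h import *
# fit scene view too: crops for reading
crop("pics/scene0.png","pics/sc.png",170,165,200,130,4)
crop("pics/scene0.png","pics/sd.png",380,185,140,130,4)
E
```

```text
(no output)
```

View pics/sc.png

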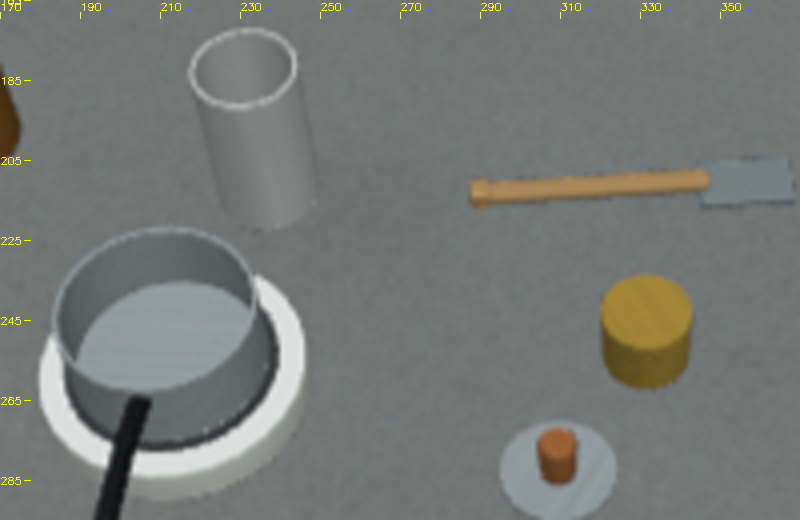

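View pics/sd.png

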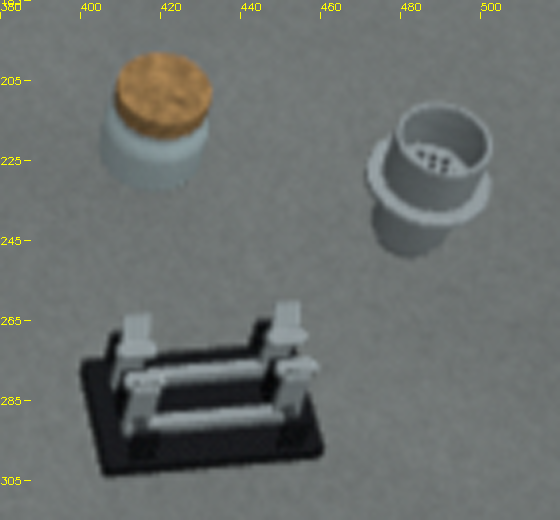

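```bash
python3 - <<'E'
from h import *
o=-.375
for n,a in dict(can=((402.6,274.4),(230.9,182.25),.11),pan=((406,215.75),(208.6,242.25),.08),lid=((316.5,201.4),(309.5,282.6),.017),knob=((316.6,199.5),(309.25,275),.046),tin=((301,236),(331.75,242.75),.044),rim=((156.4,260.5),(490.75,220.5),.089)).items():
    print(n,*[px2w(c,p[0]+o,p[1]+o,a[2])[:2].round(4) for c,p in zip(("top","scene"),a)])
c=[px2w("scene",u+o,v+o,.014)[:2] for u,v in((400,275.5),(456,271),(461,298.8),(405.8,303.5))];print("clip",np.round(c,4),np.mean(c,0))
e=(c[1]+c[2]-c[0]-c[3]);print(np.arctan2(e[1],e[0]))
im=cv2.imread("pics/scene0.png").astype(int); s=im[:,:,2]-im[:,:,0]
m=np.zeros_like(s);m[200:225,280:352]=(s[200:225,280:352]>40); v,u=np.nonzero(m)
w=np.array([px2w("scene",a,b,.007)[:2] for a,b in zip(u,v)]);mu=w.mean(0);U=np.linalg.svd(w-mu)[2][0];t=(w-mu)@U;print("handle",mu,U,mu+U*t.min(),mu+U*t.max())
T=cv2.imread("pics/top0.png");S=cv2.imread("pics/scene0.png")
def big(im,x,y,w,h,k,cam,curves):
    c=cv2.resize(im[y:y+h,x:x+w],None,fx=k,fy=k,interpolation=cv2.INTER_CUBIC)
    for P,col in curves:
        q=((w2px(cam,P)-[x,y]+.5)*k-.5).astype(np.int32); cv2.polylines(c,[q],False,col,1)
    return c
mc=(.598,-.2250); g=(0,255,0);r=(0,0,255)
cur=[(circ((*mc,.08),.055),g),(circ((*mc,.03),.075),r),(circ((.4525,-.208,.11),.031),g),(circ((.6435,-.006,.017),.032),g)]
a=big(T,360,180,75,110,5,"top",cur);b=big(S,170,165,85,130,5,"scene",cur)
b=b[:550]; cv2.imwrite("pics/ov.png",np.hstack([a,b]))
E
```

```text
can [ 0.4534 -0.207 ] [ 0.4567 -0.2084]
pan [ 0.5988 -0.2241] [ 0.6072 -0.2287]
lid [ 0.6454 -0.005 ] [ 0.6467 -0.0069]
knob [ 0.6444 -0.0046] [ 0.6457 -0.0068]
tin [0.5514 0.0341] [0.5547 0.0324]
rim [0.4848 0.3761] [0.4916 0.3743]
clip [[0.6058 0.188 ]
 [0.5811 0.3104]
 [0.651  0.3174]
 [0.6747 0.2013]] [0.62816592 0.25426501]
1.7714166722581892
handle [ 0.43768121 -0.01493528] [-0.18019931  0.98363012] [ 0.45022591 -0.08341142] [0.42422097 0.05853832]
```

View pics/ov.png

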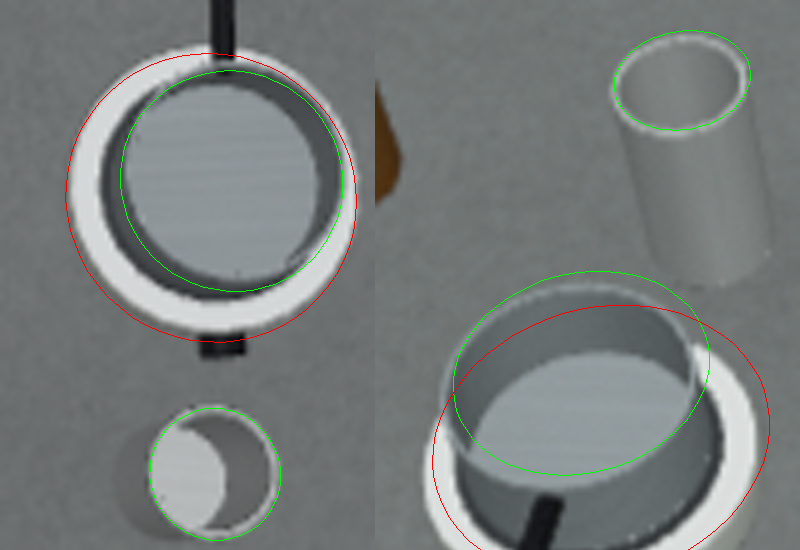

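The overlay shows the can fit right to ~2 mm, while the pan guess should shift by about +5 mm x and -2 mm y. The two cameras agree to 3-8 mm, so I take averages: can (.455,-.208), pan (.603,-.227), strainer (.488,.3755), lid (.6455,-.006), clip (.625,.254, 1.76 rad), spatula (.436,-.007, 1.754 rad).

```bash
python3 -c "
from h import *
delta((.455,-.208,.15),.235)"
```

```text
d [ 0.3941 -0.3161  0.0808]
rv [-0.0019 -0.0002 -0.0002]
```

The manual's scale: shifts go in shares of 62.5 mm and turns go in units of 0.1 rad. Converting my numbers, 0.044 m is 0.704, -0.036 m is -0.576.

```bash
echo '[[1,0.704,-0.576,0,0,0,0],[1,0.704,-0.576,0,0,0,0],[1,0.704,-0.576,0,0,0,0],[1,0.704,-0.576,0,0,0,0],[1,0.704,-0.576,0,0,0,0]]' | python3 shift.py && echo '[[1,0.704,-0.544,0.16,0,0,0],[1,0.704,-0.544,0.16,0,0,0],[1,0.704,-0.544,0.32,0,0,0],[1,0.672,-0.544,0.64,0,0,0],[1,0,0,0,0,0,0]]' | python3 shift.py; python3 - <<'E'
from h import *
delta((.455,-.208,.055))
t=manip.grab_frame("top");s=manip.grab_frame("scene")
a=cv2.resize(t[200:350,330:480,::-1],(400,400),interpolation=2);b=cv2.resize(s[120:270,160:310,::-1],(400,400),interpolation=2);cv2.imwrite("pics/g1.png",np.hstack([a,b]))
E
```

```text
time: 0.72
tool_pos: [0.3181, -0.3798, 0.2308]
tool_rot: [-0.0, 0.993, 0.117, -0.0]
contact_force: [1.0, -0.6, -0.3]
gripper_width: 1.002
grasp_force: 0.0
time: 1.35
tool_pos: [0.4517, -0.2078, 0.1499]
tool_rot: [-0.003, 0.993, 0.12, -0.003]
contact_force: [-0.5, 1.1, 0.7]
gripper_width: 0.998
grasp_force: 0.0
d [0.0036 0.0015 0.0949]
```

View pics/g1.png

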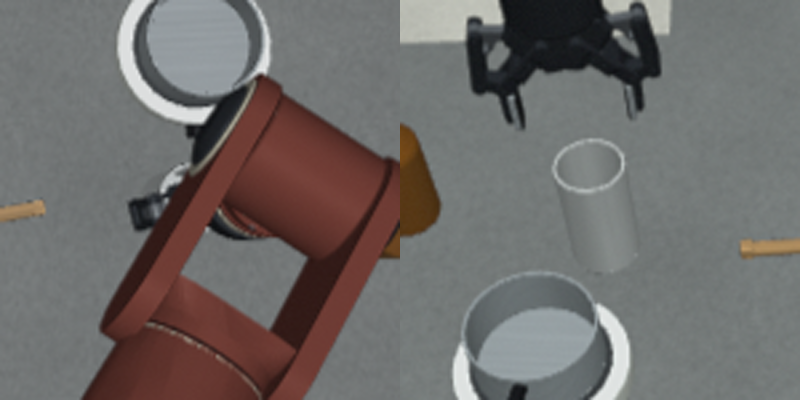

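Picture: gripper in scene crop with tips at (519,126)/(637,116), i.e. scene px (204.6,167)/(248.9,163.5), straddling the can behind it. Check scene calibration, then descend.

```bash
python3 -c "
from h import *
for z in (.158,.163): print(px2w('scene',204.6,167,z),px2w('scene',248.9,163.5,z),px2w('scene',226.7,165.4,z))"; echo '[[1,0.0576,0.024,0.48,0,0,0],[1,0,0,0.56,0,0,0],[1,0,0,0.48,0,0,0],[0,0,0,0,0,0,0],[0,0,0,0,0,0,0]]' | python3 shift.py; echo '[[0,0,0,0,0,0,0],[0,0,0,0,0,0,0],[0,0,0,0,0,0,0],[0,0,0,0,0,0,0]]' | python3 shift.py
```

```text
[ 0.46219882 -0.25804238  0.158     ] [ 0.44164273 -0.16289867  0.158     ] [ 0.45241093 -0.21058674  0.158     ]
[ 0.46697103 -0.25585611  0.163     ] [ 0.44654491 -0.16131399  0.163     ] [ 0.45724503 -0.20870053  0.163     ]
time: 2.08
tool_pos: [0.4572, -0.2139, 0.0608]
tool_rot: [0.001, 0.993, 0.116, 0.001]
contact_force: [0.0, 0.4, -0.6]
gripper_width: 0.73
grasp_force: 64.1
time: 2.58
tool_pos: [0.4569, -0.2127, 0.0596]
tool_rot: [0.0, 0.993, 0.117, 0.0]
contact_force: [-1.5, 0.0, 0.1]
gripper_width: 0.732
grasp_force: 64.1
```

```bash
echo '[[0,0,0,-0.64,0,0,0],[0,0,0,-0.64,0,0,0],[0,0,0,-0.48,0,0,0],[0,0,0,0,0,0,0]]' | python3 shift.py; python3 -c "
from h import *
delta((.605,-.227,.15),.235)"
```

```text
time: 3.08
tool_pos: [0.4583, -0.2135, 0.1721]
tool_rot: [0.002, 0.993, 0.117, 0.002]
contact_force: [-0.3, -0.8, -1.7]
gripper_width: 0.73
grasp_force: 65.2
d [0.1395 0.0472 0.0229]
rv [ 0.0046 -0.0043 -0.0001]
```

```bash
echo '[[0,0.56,0.192,0,0,0,0],[0,0.56,0.192,0,0,0,0],[0,0.56,0.192,0,0,0,0],[0,0.56,0.176,0.32,0,0,0],[0,0,0,0,0,0,0]]' | python3 shift.py; python3 -c "
from h import *
delta((.604,-.227,.094),.235)
t=manip.grab_frame('top');s=manip.grab_frame('scene')
a=cv2.resize(t[150:300,330:480,::-1],(400,400),interpolation=2);b=cv2.resize(s[130:300,140:310,::-1],(400,400),interpolation=2);cv2.imwrite('pics/g2.png',np.hstack([a,b]))"
```

```text
time: 3.7
tool_pos: [0.6029, -0.2244, 0.1433]
tool_rot: [-0.002, 0.993, 0.118, -0.003]
contact_force: [-0.4, -0.4, -2.9]
gripper_width: 0.729
grasp_force: 65.2
d [0.0008 0.0031 0.0492]
rv [-0.0055  0.0063  0.0009]
```

View pics/g2.png

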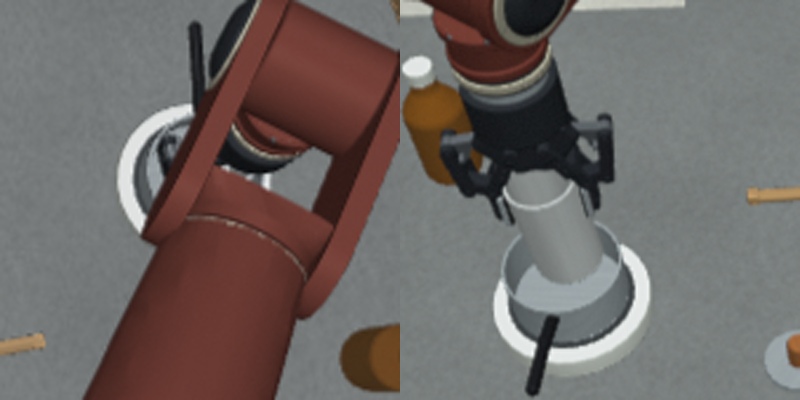

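The can's bottom hangs centred over the pan floor (scene crop ~(575,270)); lower it gently.

```bash
echo '[[0,0.016,0.048,0.32,0,0,0],[0,0,0,0.32,0,0,0],[0,0,0,0.08,0,0,0],[0,0,0,0,0,0,0]]' | python3 shift.py; echo '[[0,0,0,0.032,0,0,0],[0,0,0,0.032,0,0,0],[0,0,0,0,0,0,0]]' | python3 shift.py
```

```text
time: 4.3
tool_pos: [0.6047, -0.2281, 0.1032]
tool_rot: [-0.0, 0.993, 0.117, -0.001]
contact_force: [0.8, -0.1, -1.8]
gripper_width: 0.731
grasp_force: 65.2
time: 4.68
tool_pos: [0.6055, -0.2283, 0.1003]
tool_rot: [0.0, 0.993, 0.117, 0.0]
contact_force: [-0.8, -0.0, -1.6]
gripper_width: 0.73
grasp_force: 65.2
```

To row units: 0.004 m is 0.064.

```bash
echo '[[0,0,0,0.064,0,0,0],[0,0,0,0,0,0,0]]' | python3 shift.py;  echo '[[0,0,0,0.032,0,0,0],[0,0,0,0,0,0,0],[0,0,0,0,0,0,0]]' | python3 shift.py
```

```text
time: 4.92
tool_pos: [0.605, -0.2282, 0.0956]
tool_rot: [-0.0, 0.993, 0.117, -0.0]
contact_force: [-0.4, -0.2, -1.6]
gripper_width: 0.732
grasp_force: 65.2
time: 5.3
tool_pos: [0.6054, -0.2283, 0.0942]
tool_rot: [0.0, 0.993, 0.117, 0.0]
contact_force: [-0.1, 0.5, -2.1]
gripper_width: 0.73
grasp_force: 65.2
```

```bash
for i in 1 2; do echo '[[0,0,0,0.016,0,0,0],[0,0,0,0,0,0,0]]' | python3 shift.py | grep -E "pos|contact"; done;  echo '[[0,0,0,0.016,0,0,0],[0,0,0,0,0,0,0],[0,0,0,0,0,0,0]]' | python3 shift.py| grep -E "pos|contact"
```

```text
tool_pos: [0.6053, -0.2283, 0.093]
contact_force: [0.8, 0.0, -0.8]
tool_pos: [0.6056, -0.2283, 0.0927]
contact_force: [-0.2, 1.0, 0.7]
tool_pos: [0.606, -0.2282, 0.0926]
contact_force: [-2.4, 1.9, 3.9]
```

Contact at the expected height; release, rise and head for the strainer.

```bash
echo '[[1,0,0,0,0,0,0],[1,0,0,0,0,0,0],[1,0,0,0,0,0,0],[1,0,0,-0.64,0,0,0],[1,0,0,-0.8,0,0,0]]' | python3 shift.py; echo '[[1,0,0,-0.64,0,0,0],[1,-0.16,-0.8,0,0,0,0],[1,-0.16,-0.8,0,0,0,0],[1,-0.16,-0.8,0,0,0,0],[1,-0.16,-0.8,0,0,0,0]]' | python3 shift.py; python3 - <<'E'
from h import *
delta((.488,.3755,.15),.235)
s=manip.grab_frame('scene');t=manip.grab_frame('top')
cv2.imwrite('pics/raw_s.png',s[:,:,::-1]);cv2.imwrite('pics/raw_t.png',t[:,:,::-1])
a=cv2.resize(t[180:270,360:450,::-1],(400,400),interpolation=2);b=cv2.resize(s[170:290,170:290,::-1],(400,400),interpolation=2);cv2.imwrite('pics/g3.png',np.hstack([a,b]))
E
```

```text
time: 6.8
tool_pos: [0.6042, -0.2278, 0.18]
tool_rot: [-0.001, 0.993, 0.117, -0.002]
contact_force: [0.5, -0.4, 0.3]
gripper_width: 0.999
grasp_force: 0.0
time: 7.42
tool_pos: [0.5191, -0.0418, 0.221]
tool_rot: [-0.0, 0.993, 0.117, 0.0]
contact_force: [-0.8, 0.6, 0.3]
gripper_width: 1.0
grasp_force: 0.0
d [ 0.0666 -0.4131  0.0711]
rv [-0.     -0.0003 -0.0006]
```

View pics/g3.png

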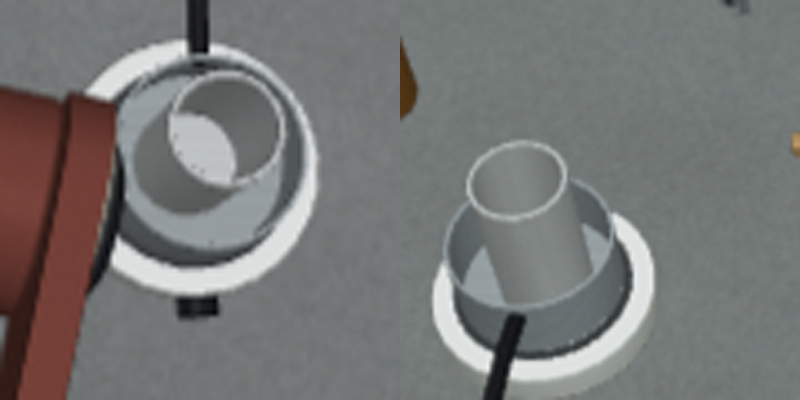

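The can stands upright in the pan; rim centre at top px (410.9,208.4), scene px (204.8,223.8).

```bash
python3 -c "
from h import *
print(px2w('top',410.9,208.4,.143),px2w('scene',204.75,223.8,.143))"; echo '[[1,0.128,-0.8,0,0,0,0],[1,0.128,-0.8,0,0,0,0],[1,0.128,-0.8,0,0,0,0],[1,0.128,-0.8,0,0,0,0],[1,0.128,-0.8,0,0,0,0]]' | python3 shift.py; echo '[[1,0.128,-0.8,0,0,0,0],[1,0.128,-0.8,0.32,0,0,0],[1,0.176,-0.96,0.32,0,0,0],[1,0,0,0.32,0,0,0],[1,0,0,0,0,0,0]]' | python3 shift.py;python3 - <<'E'
from h import *
delta((.488,.3755,.06),.235)
s=manip.grab_frame('scene');t=manip.grab_frame('top')
a=cv2.resize(t[200:320,110:230,::-1],(400,400),interpolation=2);b=cv2.resize(s[160:280,430:550,::-1],(400,400),interpolation=2);cv2.imwrite('pics/g4.png',np.hstack([a,b]))
E
```

```text
[ 0.60465066 -0.22334762  0.143     ] [ 0.60711499 -0.22405955  0.143     ]
time: 8.15
tool_pos: [0.501, 0.2105, 0.2212]
tool_rot: [0.0, 0.993, 0.117, 0.0]
contact_force: [0.8, -0.5, 0.5]
gripper_width: 0.998
grasp_force: 0.0
time: 8.78
tool_pos: [0.4889, 0.3685, 0.1589]
tool_rot: [0.001, 0.993, 0.117, -0.002]
contact_force: [-0.3, 0.2, 0.0]
gripper_width: 1.001
grasp_force: 0.0
d [ 0.0012 -0.0072  0.0989]
rv [ 0.002   0.0046 -0.0001]
```

View pics/g4.png

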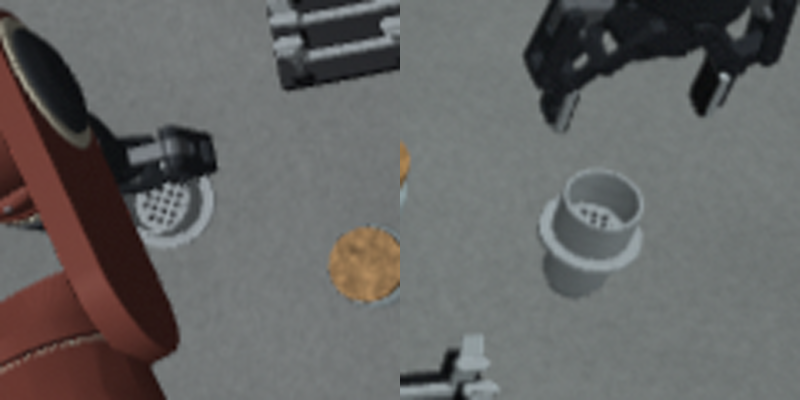

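Gripper above the strainer: scene tips at about (565,131)/(710,113) in crop, i.e. px (479,198.8)/(522.5,193.4); strainer rim centre crop (603,203). Compare with the TCP.

```bash
python3 -c "
from h import *
a=px2w('scene',479,198.8,.172);b=px2w('scene',522.5,193.4,.172);print(a,b,(a+b)/2,b-a)
print(manip.state()['tool_pos'])
k=120/400
print(px2w('scene',430+(203+.5)*k-.5,160+(203.5)*k-.5,.089))
for n,p in (('scene',(0,0)),): print(w2px(n,[[.4889,.3685,.172],[.488,.3755,.089]]))"
```

```text
[0.50740158 0.32876714 0.172     ] [0.48338506 0.41836603 0.172     ] [0.49539332 0.37356659 0.172     ] [-2.40165116e-02  8.95988899e-02  1.11022302e-16]
[0.49041403 0.36855763 0.16181308]
[0.49274495 0.37456004 0.089     ]
[[497.98187747 193.53935051]
 [490.78866234 218.90050751]]
```

Camera y reads ≈ 4.5 mm above the robot's y (seen both with can and fingers), so I aim at (.489,.371).

```bash
python3 -c "
from h import *
delta((.489,.371,.060),.235)"; echo '[[1,-0.016,-0.048,0.48,0,0,0],[1,0,0,0.56,0,0,0],[1,0,0,0.528,0,0,0],[1,0,0,0,0,0,0]]' | python3 shift.py; python3 -c "
from h import *
delta((.489,.371,.060),.235)"
```

```text
d [-0.0008 -0.0027  0.1018]
rv [ 0.0004 -0.     -0.0017]
time: 9.38
tool_pos: [0.4872, 0.3702, 0.0618]
tool_rot: [0.001, 0.993, 0.116, -0.002]
contact_force: [-0.6, -0.4, -0.3]
gripper_width: 0.997
grasp_force: 0.0
d [ 0.0019 -0.0003  0.0018]
rv [ 0.0014  0.0042 -0.0021]
```

To row units: 0.002 m is 0.032, 0.001 m is 0.016.

```bash
echo '[[0,0.016,0,0.032,0,0,0],[0,0,0,0,0,0,0],[0,0,0,0,0,0,0],[0,0,0,0,0,0,0],[0,0,0,0,0,0,0]]' | python3 shift.py; echo '[[0,0,0,-0.64,0,0,0],[0,0,0,-0.8,0,0,0],[0,0,0,-0.8,0,0,0],[0,0,0,-0.64,0,0,0],[0,0,0,0,0,0,0]]' | python3 shift.py; python3 -c "
from h import *
delta((.607,-.228,.24),.235)"
```

```text
time: 10.0
tool_pos: [0.4908, 0.3736, 0.0647]
tool_rot: [-0.001, 0.993, 0.117, 0.002]
contact_force: [0.0, 0.4, 5.7]
gripper_width: 0.589
grasp_force: 62.1
time: 10.62
tool_pos: [0.4911, 0.3738, 0.2473]
tool_rot: [-0.002, 0.993, 0.117, 0.004]
contact_force: [0.3, -0.0, -2.1]
gripper_width: 0.585
grasp_force: 62.9
d [-0.0274  0.6122  0.0054]
rv [-0.0026 -0.0091 -0.    ]
```

```bash
echo '[[0,-0.032,0.8,0,0,0,0],[0,-0.032,0.88,0,0,0,0],[0,-0.032,0.88,0,0,0,0],[0,-0.032,0.88,0,0,0,0],[0,-0.032,0.88,0,0,0,0]]' | python3 shift.py; echo '[[0,-0.048,0.88,0,0,0,0],[0,-0.048,0.88,0,0,0,0],[0,-0.048,0.88,0,0,0,0],[0,-0.048,0.88,0,0,0,0],[0,-0.048,0.88,0,0,0,0]]' | python3 shift.py;  echo '[[0,-0.048,0.8,0,0,0,0],[0,-0.016,0.272,0,0,0,0],[0,0,0,0,0,0,0]]' | python3 shift.py; python3 - <<'E'
from h import *
delta((.607,-.228,.22),.235)
s=manip.grab_frame('scene');t=manip.grab_frame('top')
a=cv2.resize(t[160:280,350:470,::-1],(400,400),interpolation=2);b=cv2.resize(s[150:290,150:290,::-1],(400,400),interpolation=2);cv2.imwrite('pics/g5.png',np.hstack([a,b]))
E
```

```text
time: 11.25
tool_pos: [0.5413, 0.1059, 0.2395]
tool_rot: [-0.0, 0.993, 0.117, -0.001]
contact_force: [-0.0, -0.3, -1.4]
gripper_width: 0.587
grasp_force: 62.9
time: 11.88
tool_pos: [0.5908, -0.1648, 0.2393]
tool_rot: [-0.001, 0.993, 0.117, -0.001]
contact_force: [0.2, -0.2, -0.9]
gripper_width: 0.584
grasp_force: 62.9
time: 12.25
tool_pos: [0.6026, -0.2296, 0.2398]
tool_rot: [-0.001, 0.993, 0.116, -0.001]
contact_force: [0.2, 0.8, -1.5]
gripper_width: 0.586
grasp_force: 63.0
d [ 0.0047 -0.0005  0.0198]
rv [-0.0023  0.002  -0.0016]
```

View pics/g5.png

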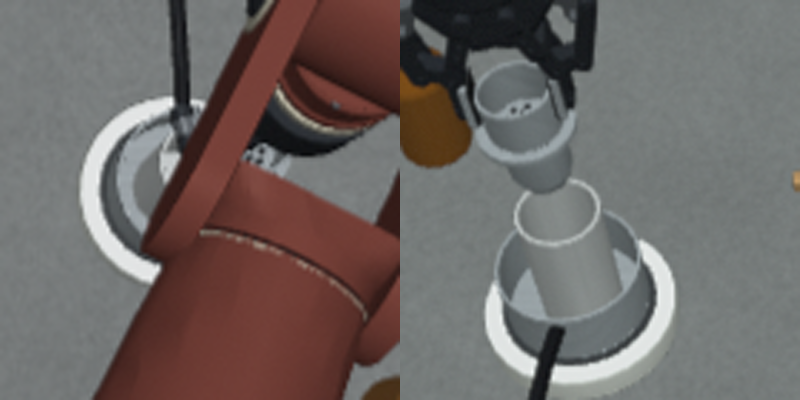

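Strainer hangs upright above the can; its rim centre at scene px (189.2,182.2).

```bash
python3 -c "
from h import *
print(px2w('scene',189.2,182.2,.264), px2w('scene',150+158.5*.35-.5,150+213.5*.35-.5,.143))
# predicted vs seen foot centre
print(((w2px('scene',[[.602,-.226,.175],[.607,-.226,.175]])-150+.5)/.35-.5)+[400,0])"
```

```text
[ 0.6049771  -0.23051639  0.264     ] [ 0.60815477 -0.22332534  0.143     ]
[[547.72739709 177.53061702]
 [545.93655421 183.00238825]]
```

To row units: 0.0043 m is 0.0688, -0.003 m is -0.048.

```bash
echo '[[0,0.0688,-0.048,0.16,0,0,0],[0,0,0,0.24,0,0,0],[0,0,0,0.24,0,0,0],[0,0,0,0.16,0,0,0],[0,0,0,0,0,0,0]]' | python3 shift.py; echo '[[0,0,0,0.128,0,0,0],[0,0,0,0.128,0,0,0],[0,0,0,0,0,0,0]]' | python3 shift.py; python3 - <<'E'
from h import *
s=manip.grab_frame('scene')
cv2.imwrite('pics/g6.png',cv2.resize(s[160:260,150:270,::-1],(720,600),interpolation=2))
E
```

```text
time: 12.98
tool_pos: [0.606, -0.2251, 0.1898]
tool_rot: [-0.001, 0.993, 0.117, -0.001]
contact_force: [-0.2, 0.6, -1.8]
gripper_width: 0.584
grasp_force: 63.0
time: 13.35
tool_pos: [0.6063, -0.2253, 0.1745]
tool_rot: [-0.0, 0.993, 0.117, -0.001]
contact_force: [0.4, 0.1, -1.8]
gripper_width: 0.583
grasp_force: 63.0
```

View pics/g6.png

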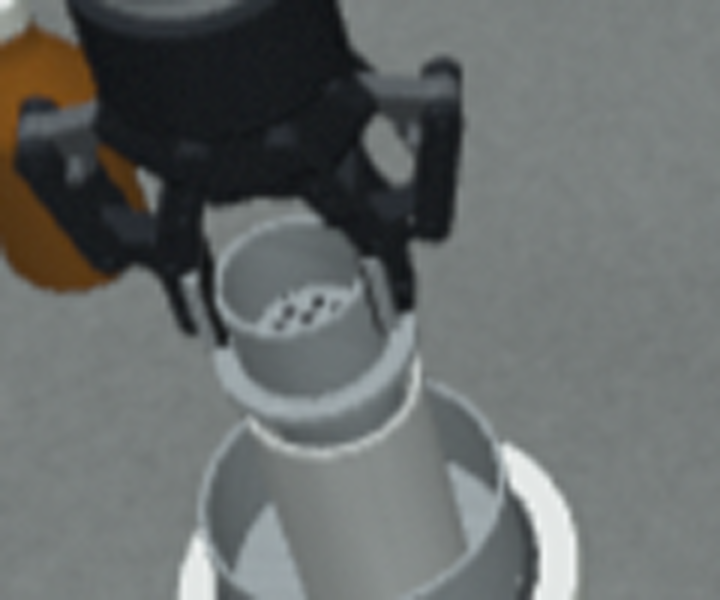

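The strainer's lower part is inside the can rim (collar centre ~(312,370), rim ~(331,400)). Seat it slowly.

To row units: 0.008 m is 0.128, 0.005 m is 0.08.

```bash
echo '[[0,0,0,0.128,0,0,0],[0,0,0,0.08,0,0,0],[0,0,0,0,0,0,0]]' | python3 shift.py | grep -E "pos|contact"; for i in 1 2 ; do echo '[[0,0,0,0.016,0,0,0],[0,0,0,0.016,0,0,0],[0,0,0,0,0,0,0]]' | python3 shift.py | grep -E "pos|contact"; done
```

```text
tool_pos: [0.6063, -0.2253, 0.1617]
contact_force: [0.3, -0.3, -1.2]
tool_pos: [0.6068, -0.2255, 0.1607]
contact_force: [-0.6, -0.2, -1.1]
tool_pos: [0.6067, -0.2255, 0.1586]
contact_force: [0.7, -0.1, -2.0]
```

```bash
for i in 1 2 3; do echo '[[0,0,0,0.016,0,0,0],[0,0,0,0,0,0,0]]' | python3 shift.py | grep -E "pos|contact"; done
```

```text
tool_pos: [0.6071, -0.2257, 0.1584]
contact_force: [-0.2, 0.7, 2.3]
tool_pos: [0.6075, -0.2261, 0.1583]
contact_force: [-2.0, -0.8, 4.2]
tool_pos: [0.6079, -0.2264, 0.1582]
contact_force: [-1.4, -0.1, 7.3]
```

The manual's scale: shifts go in shares of 62.5 mm and turns go in units of 0.1 rad. Converting my numbers, -0.04 m is -0.64.

```bash
echo '[[1,0,0,0,0,0,0],[1,0,0,0,0,0,0],[1,0,0,0,0,0,0],[1,0,0,-0.64,0,0,0],[1,0,0,-0.64,0,0,0]]' | python3 shift.py| grep -E "pos|contact"; echo '[[1,0.32,-0.8,0,0,0,0],[1,0.288,-0.8,0,0,0,0],[1,0.288,-0.8,0.48,0,0,0],[1,0.256,-0.8,0.48,0,0,0],[1,0,0,0,0,0,0]]' | python3 shift.py; python3 - <<'E'
from h import *
delta((.6455,-.0085,.022),.235)
s=manip.grab_frame('scene');t=manip.grab_frame('top');cv2.imwrite('pics/raw_s2.png',s[:,:,::-1]);cv2.imwrite('pics/raw_t2.png',t[:,:,::-1])
E
```

```text
tool_pos: [0.6062, -0.2251, 0.2353]
contact_force: [0.7, -0.4, 0.3]
time: 16.52
tool_pos: [0.6279, -0.0105, 0.1714]
tool_rot: [-0.001, 0.993, 0.12, -0.003]
contact_force: [0.2, -0.5, -0.7]
gripper_width: 1.001
grasp_force: 0.0
d [0.0185 0.0027 0.1493]
rv [-0.0033  0.0065  0.0046]
```

To row units: 0.05 m is 0.8, 0.04 m is 0.64.

```bash
echo '[[1,0.288,0.032,0.64,0,0,0],[1,0,0,0.8,0,0,0],[1,0,0,0.8,0,0,0],[1,0,0,0.08,0,0,0],[0,0,0,0,0,0,0]]' | python3 shift.py| grep -E "pos|contact"; echo '[[0,0,0,0,0,0,0],[0,0,0,0,0,0,0],[0,0,0,0,0,0,0],[0,0,0,0,0,0,0]]' | python3 shift.py;echo '[[0,0,0,0,0,0,0],[0,0,0,0,0,0,0]]' | python3 shift.py
```

```text
tool_pos: [0.6496, -0.0131, 0.0326]
contact_force: [-0.3, -0.1, 0.9]
time: 17.75
tool_pos: [0.6496, -0.0116, 0.0328]
tool_rot: [-0.0, 0.993, 0.117, 0.002]
contact_force: [-0.8, 2.2, 5.1]
gripper_width: 0.223
grasp_force: 57.6
time: 18.0
tool_pos: [0.6496, -0.0116, 0.0328]
tool_rot: [-0.0, 0.993, 0.117, 0.002]
contact_force: [-0.5, 1.2, 5.7]
gripper_width: 0.226
grasp_force: 57.6
```

```bash
echo '[[0,0,0,-0.8,0,0,0],[0,0,0,-0.96,0,0,0],[0,0,0,-0.96,0,0,0],[0,0,0,-0.88,0,0,0],[0,0,0,0,0,0,0]]' | python3 shift.py| grep -E "pos|contact"; python3 -c "
from h import *
delta((.6078,-.226,.255),.235)"
```

```text
tool_pos: [0.6511, -0.0124, 0.2633]
contact_force: [0.7, -0.7, -0.4]
d [-0.0919  0.1976  0.0083]
rv [ 0.0049 -0.0114  0.    ]
```

To row units: 0.05 m is 0.8, 0.047 m is 0.752.

```bash
echo '[[0,-0.368,0.8,0,0,0,0],[0,-0.368,0.8,0,0,0,0],[0,-0.368,0.8,0,0,0,0],[0,-0.368,0.752,0,0,0,0],[0,0,0,0,0,0,0]]' | python3 shift.py; python3 - <<'E'
from h import *
delta((.6078,-.226,.215),.235)
s=manip.grab_frame('scene');t=manip.grab_frame('top')[:,:,::-1];o=cv2.imread('pics/raw_s2.png');ot=cv2.imread('pics/raw_t2.png')
k=5
c=lambda im,x,y,w,h:cv2.resize(im[y:y+h,x:x+w],(w*k,h*k),interpolation=2)
A=np.hstack([c(s[:,:,::-1],160,140,80,60),c(o,160,170,80,60)]);B=np.hstack([c(t,370,170,80,60),c(ot,370,170,80,60)])
cv2.imwrite('pics/g7.png',np.vstack([A,B]))
E
```

```text
time: 19.25
tool_pos: [0.6028, -0.228, 0.2533]
tool_rot: [-0.0, 0.993, 0.115, -0.002]
contact_force: [-0.4, 1.0, -0.8]
gripper_width: 0.227
grasp_force: 58.0
d [ 0.0054 -0.0008  0.0383]
rv [-0.0013  0.003  -0.0051]
```

View pics/g7.png

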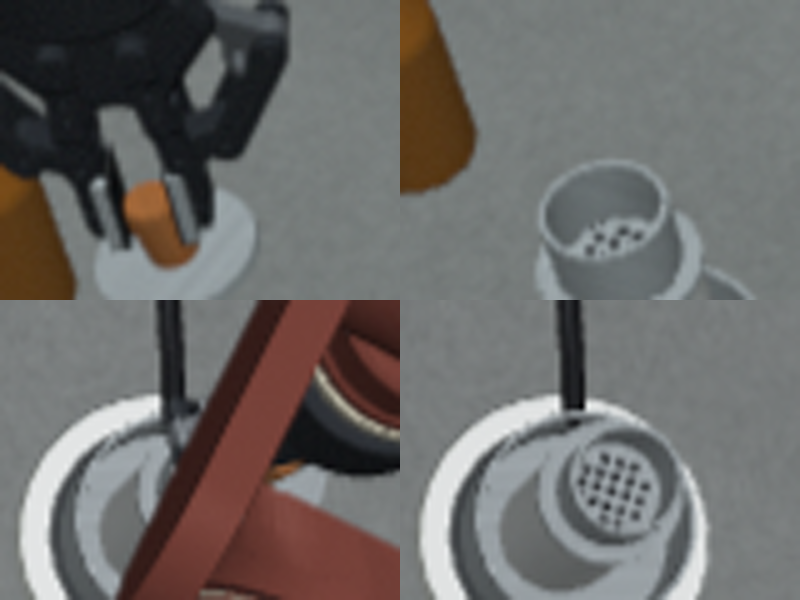

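Scene: strainer rim centre px (200.3,211.8), lid plate (194.9,189.6), knob top (189.4,179); top: strainer rim (414.8,206.4).

```bash
python3 -c "
from h import *
print('rim s',px2w('scene',200.3,211.8,.182),'rim t',px2w('top',414.8,206.4,.182))
print('plate',px2w('scene',194.9,189.6,.2375),'knob',px2w('scene',189.4,179,.2665))"
```

```text
rim s [ 0.60775767 -0.2253089   0.182     ] rim t [ 0.60203682 -0.22347426  0.182     ]
plate [ 0.59899672 -0.22685023  0.2375    ] knob [ 0.59923164 -0.23114215  0.2665    ]
```

```bash
echo '[[0,0.112,-0.0224,0.16,0,0,0],[0,0,0,0.24,0,0,0],[0,0,0,0.128,0,0,0],[0,0,0,0,0,0,0],[0,0,0,0,0,0,0]]' | python3 shift.py| grep -E "pos|contact"; for i in 1 2 3 ; do echo '[[0,0,0,0.032,0,0,0],[0,0,0,0,0,0,0]]' | python3 shift.py | grep -E "pos|contact"; done
```

```text
tool_pos: [0.6112, -0.222, 0.223]
contact_force: [-0.9, 0.4, -0.8]
tool_pos: [0.6111, -0.2221, 0.2209]
contact_force: [1.1, -0.0, -1.9]
tool_pos: [0.611, -0.222, 0.2184]
contact_force: [0.2, -0.4, -0.3]
tool_pos: [0.6109, -0.2219, 0.2163]
contact_force: [0.5, 0.7, -0.9]
```

```bash
echo '[[0,-0.0384,0.04,0,0,0,0],[0,0,0,0,0,0,0]]' | python3 shift.py| grep -E "pos|contact"; for i in 1 2 3 ; do echo '[[0,0,0,0.024,0,0,0],[0,0,0,0,0,0,0]]' | python3 shift.py | grep -E "pos|contact"; done
```

```text
tool_pos: [0.6092, -0.2252, 0.2167]
contact_force: [0.6, 0.5, -1.0]
tool_pos: [0.6092, -0.2249, 0.2149]
contact_force: [0.1, -1.3, -0.7]
tool_pos: [0.6092, -0.2249, 0.2134]
contact_force: [0.2, 0.8, -0.7]
tool_pos: [0.6092, -0.2249, 0.2119]
contact_force: [0.7, -0.1, -0.3]
```

```bash
for i in 1 2 3 4 5; do echo '[[0,0,0,0.024,0,0,0],[0,0,0,0,0,0,0]]' | python3 shift.py | grep -E "pos|contact"; done
```

```text
tool_pos: [0.6092, -0.2249, 0.2104]
contact_force: [-0.0, -0.1, -0.4]
tool_pos: [0.6092, -0.2249, 0.2089]
contact_force: [-0.4, -0.1, -0.7]
tool_pos: [0.6092, -0.2249, 0.2074]
contact_force: [-0.9, 0.6, -0.9]
tool_pos: [0.6092, -0.2249, 0.206]
contact_force: [0.4, -0.0, -0.4]
tool_pos: [0.6095, -0.225, 0.2052]
contact_force: [-0.3, 1.3, 0.7]
```

```bash
for i in 1 2 3; do echo '[[0,0,0,0.016,0,0,0],[0,0,0,0,0,0,0]]' | python3 shift.py | grep -E "pos|contact"; done
```

```text
tool_pos: [0.6098, -0.2252, 0.2048]
contact_force: [-1.1, 0.2, 5.5]
tool_pos: [0.6101, -0.2255, 0.2047]
contact_force: [-0.6, -0.0, 6.6]
tool_pos: [0.6105, -0.2258, 0.2045]
contact_force: [-0.1, 1.2, 8.7]
```

Plug went in ~11 mm to a firm stop, so it's seated. Release, rise, and check the knob position by colour; then spatula.

To row units: -0.03 m is -0.48.

```bash
echo '[[1,0,0,0,0,0,0],[1,0,0,0,0,0,0],[1,0,0,0,0,0,0],[1,0,0,-0.48,0,0,0],[1,0,0,-0.48,0,0,0]]' | python3 shift.py| grep -E "pos|contact"; echo '[[1,0,-0.48,0,0,0,1.8],[1,0,-0.8,0,0,0,-1.8],[1,0,-0.8,0,0,0,-1.8],[1,0,-0.8,0,0,0,-1.8],[1,0,0,0,0,0,0]]' | python3 shift.py; python3 - <<'E'
from h import *
delta((.436,-.0095,.15),1.754)
s=manip.grab_frame('scene').astype(int);t=manip.grab_frame('top').astype(int)
for n,im,(x,y,w,h) in (("scene",s,(170,170,80,60)),("top",t,(385,170,60,70))):
    m=(im[:,:,0]-im[:,:,2])[y:y+h,x:x+w]>50; v,u=np.nonzero(m); print(n,m.sum(),u.mean()+x,v.min()+y,v.max()+y,u.min()+x,u.max()+x)
    print(w2px(n,[[.607,-.225,.217],[.607,-.225,.188]]).round(1))
for n,im,b in (("scene",s,(280,352,195,225)),("top",t,(265,360,268,300))):
    d=im[:,:,0]-im[:,:,2]; x0,x1,y0,y1=b; v,u=np.nonzero(d[y0:y1,x0:x1]>40); print(n,u.mean()+x0,v.mean()+y0,len(u))
E
```

```text
tool_pos: [0.6088, -0.2247, 0.2611]
contact_force: [1.7, 0.2, -0.1]
time: 24.98
tool_pos: [0.5668, -0.0489, 0.2613]
tool_rot: [-0.0, 0.956, 0.295, -0.0]
contact_force: [0.5, -0.7, -0.4]
gripper_width: 0.998
grasp_force: 0.0
d [-0.0858 -0.1062  0.1114]
rv [-7.0000e-04 -3.0000e-04 -1.1553e+00]
scene 190 190.6263157894737 186 213 170 204
[[197.  199.9]
 [199.9 209.6]]
top 524 393.2022900763359 170 235 385 422
[[419.1 201.2]
 [416.  203.7]]
scene 316.3504823151126 211.2443729903537 311
top 327.0954964731416 284.2892023874118 1843
```

To row units: 0.02 m is 0.32, -0.185 rad is -1.85.

```bash
echo '[[1,0,0,0.32,0,0,-1.85],[1,0,0,0.32,0,0,-1.85],[1,0,0,0.32,0,0,-1.85],[1,0,0,0.32,0,0,-1.85],[1,0,0,0.32,0,0,-1.85]]' | python3 shift.py>/dev/null; echo '[[1,0,0,0,0,0,-1.85],[1,0,0,0,0,0,-0.45],[1,0,0,0,0,0,0]]' | python3 shift.py; python3 - <<'E'
from h import *
delta((.436,-.0095,.15),1.754)
s=manip.grab_frame('scene').astype(int)
d=(s[:,:,0]-s[:,:,2]>50)[185:225,182:215]; v,u=np.nonzero(d);print(len(u),u.mean()+182,v.mean()+185,u.min()+182,u.max()+182,v.min()+185,v.max()+185)
E
```

```text
time: 26.08
tool_pos: [0.5681, -0.0528, 0.1613]
tool_rot: [-0.0, 0.642, 0.767, -0.0]
contact_force: [0.1, 0.0, -1.0]
gripper_width: 0.998
grasp_force: 0.0
d [ 0.0658 -0.1225  0.0114]
rv [-0.0005  0.     -0.0072]
137 198.34306569343065 205.06569343065695 193 204 198 213
```

Knob centroid (198.3,205.1) matches the seated prediction (198.5,204.7). Now the spatula.

To row units: -0.041 m is -0.656, 0.04 m is 0.64.

```bash
echo '[[1,0.352,-0.656,0,0,0,0],[1,0.352,-0.656,0,0,0,0],[1,0.352,-0.656,0.48,0,0,0],[1,0,0,0.64,0,0,0],[1,0,0,0,0,0,0]]' | python3 shift.py|grep pos; python3 -c "
from h import *
delta((.436,-.0095,.005),1.754)"
```

```text
tool_pos: [0.4323, -0.0082, 0.0889]
d [-0.0021  0.0039  0.0838]
rv [-0.0059 -0.0022 -0.0055]
```

To row units: 0.03 m is 0.48, 0.025 m is 0.4.

```bash
echo '[[0.5,-0.032,0.064,0.48,0,0,0],[0.4,0,0,0.4,0,0,0],[0.4,0,0,0.24,0,0,0],[0.4,0,0,0,0,0,0],[0.4,0,0,0,0,0,0]]' | python3 shift.py;python3 -c "
from h import *
delta((.436,-.0095,.005),1.754)"
```

```text
time: 27.38
tool_pos: [0.4406, -0.01, 0.023]
tool_rot: [0.001, 0.641, 0.767, 0.001]
contact_force: [0.1, 0.6, 0.5]
gripper_width: 0.398
grasp_force: 0.0
d [ 0.0013 -0.0045  0.018 ]
rv [ 0.002   0.0008 -0.0044]
```

```bash
echo '[[0.4,0.016,-0.048,0.128,0,0,0],[0.4,0,0,0.096,0,0,0],[0.4,0,0,0,0,0,0],[0.4,0,0,0,0,0,0]]' | python3 shift.py | grep -E "pos|force"; echo '[[0.4,0,0,0.032,0,0,0],[0.4,0,0,0,0,0,0]]' | python3 shift.py| grep -E "pos|force"
```

```text
tool_pos: [0.4362, -0.0092, 0.0076]
contact_force: [0.6, 0.2, -0.4]
grasp_force: 0.0
tool_pos: [0.4361, -0.0092, 0.0056]
contact_force: [-0.2, -1.0, -0.2]
grasp_force: 0.0
```

To row units: 0.001 m is 0.016.

```bash
echo '[[0.1,0,0,0.016,0,0,0],[0,0,0,0,0,0,0],[0,0,0,0,0,0,0],[0,0,0,0,0,0,0]]' | python3 shift.py;  echo '[[0,0,0,0,0,0,0],[0,0,0,0,0,0,0]]' | python3 shift.py| grep -E "pos|force|width"; echo '[[0,0,0,-0.32,0,0,0],[0,0,0,-0.64,0,0,0],[0,0,0,-0.8,0,0,0],[0,0,0,0,0,0,0],[0,0,0,0,0,0,0]]' | python3 shift.py
```

```text
time: 28.62
tool_pos: [0.4364, -0.0093, 0.0049]
tool_rot: [0.0, 0.641, 0.767, 0.0]
contact_force: [-0.9, 0.3, 1.9]
gripper_width: 0.132
grasp_force: 58.7
tool_pos: [0.4364, -0.0093, 0.0049]
contact_force: [-0.5, 0.6, 3.7]
gripper_width: 0.133
grasp_force: 58.8
time: 29.5
tool_pos: [0.4355, -0.0091, 0.1136]
tool_rot: [-0.001, 0.641, 0.767, -0.0]
contact_force: [0.2, 0.3, -1.6]
gripper_width: 0.131
grasp_force: 58.8
```

```bash
cat >> h.py <<'E'
def hline(cam,z,lo=np.array([.3,-.2]),U0=None,c0=None,half=.1,wid=.03):
    "orange handle pixels near c0 -> two end points (px) by PCA"
    im=manip.grab_frame(cam).astype(int); m=im[:,:,0]-im[:,:,2]>45
    v,u=np.nonzero(m); P=np.array([px2w(cam,a,b,z)[:2] for a,b in zip(u,v)])
    k=(np.abs((P-c0)@U0)<half)&(np.abs((P-c0)@[-U0[1],U0[0]])<wid); P=P[k]
    U=np.linalg.svd(P-P.mean(0))[2][0]; U=U*np.sign(U@U0); t=(P-P.mean(0))@U
    # inner part only for lateral; ends by extremes
    return k.sum(),P.mean(0)+U*t.min(),P.mean(0)+U*t.max(),np.arctan2(U[1],U[0])
E
python3 - <<'E'
from h import *
a=1.754;U=np.array([np.cos(a),np.sin(a)])
for c in("top","scene"): print(c,hline(c,.1157,U0=U,c0=np.array([.436,-.007])))
delta((.6255,.251,.113),1.76)
E
```

```text
Traceback (most recent call last):
  File "h.py", line 28, in hline
    v,u=np.nonzero(m); P=np.array([px2w(cam,a,b,z)[:2] for a,b in zip(u,v)])
                                   ~~~~^^^^^^^^^^^
  File "h.py", line 6, in px2w
    c=manip.camera_params(cam); d=rot(c["orientation"]).apply(np.linalg.solve(c["intrinsics"],[u,v,1.]))
ValueError: time passes only in moves, steps and waits
```

```bash
sed -i 's/^def px2w/import functools\n@functools.lru_cache\ndef cp(n): return manip.camera_params(n)\ndef px2w/; s/c=manip.camera_params(cam);/c=cp(cam);/' h.py
python3 - <<'E'
from h import *
a=1.754;U=np.array([np.cos(a),np.sin(a)])
for c in("top","scene"): print(c,hline(c,.1157,U0=U,c0=np.array([.436,-.007])))
delta((.6255,.251,.113),1.76)
E
```

```text
top (np.int64(1606), array([ 0.45506782, -0.10306274]), array([0.42094878, 0.07594733]), np.float64(1.7591358250551405))
scene (np.int64(300), array([ 0.44989952, -0.08369077]), array([0.42373885, 0.05730392]), np.float64(1.7542536674158684))
d [ 0.2218  0.234  -0.0011]
rv [-0.0038 -0.0015 -0.0102]
```

To row units: 0.039 m is 0.624, 0.037 m is 0.592, -0.002 rad is -0.02.

```bash
echo '[[0,0.592,0.624,0,0,0,-0.02],[0,0.592,0.624,0,0,0,-0.02],[0,0.592,0.624,0,0,0,-0.02],[0,0.592,0.624,0,0,0,-0.02],[0,0.592,0.624,0,0,0,-0.02]]' | python3 shift.py|grep pos; echo '[[0,0.592,0.624,0,0,0,0],[0,0,0,0,0,0,0],[0,0,0,0,0,0,0]]' | python3 shift.py; python3 - <<'E'
from h import *
a=1.76;U=np.array([np.cos(a),np.sin(a)])
delta((.6255,.251,.113),1.76)
print(hline("scene",.1157,U0=U,c0=np.array([.6255,.253])))
# clip features from the unoccluded first pictures
for n,(x,y,w,h) in (("scene",(392,255,80,55)),("top",(180,185,70,50))):
    im=cv2.imread(f"pics/{n}0.png"); g=im[y:y+h,x:x+w].astype(int).max(2)
    m=(g<50).astype(np.uint8); r=cv2.minAreaRect(np.argwhere(m)[:,::-1].astype(np.float32))
    q=cv2.boxPoints(r)+[x,y]; P=np.array([px2w(n,*p,.014)[:2] for p in q]); print(n,m.sum(),q.round(1).tolist(),P.round(4).tolist())
    hull=cv2.convexHull(np.argwhere(m)[:,::-1].astype(np.int32)); ap=cv2.approxPolyDP(hull,4,True)[:,0]+[x,y]; print([(p.tolist(),px2w(n,*p,.014)[:2].round(4).tolist()) for p in ap])
E
```

```text
tool_pos: [0.5942, 0.2095, 0.1124]
time: 30.65
tool_pos: [0.6245, 0.2514, 0.1126]
tool_rot: [-0.001, 0.637, 0.771, -0.002]
contact_force: [-0.5, -1.3, -0.6]
gripper_width: 0.129
grasp_force: 58.9
d [-0.0006  0.0009 -0.0004]
rv [-0.0035  0.0006  0.0001]
(np.int64(286), array([0.64020481, 0.17718932]), array([0.61240775, 0.31926115]), np.float64(1.7640105259260117))
scene 999 [[399.0, 270.0], [456.5, 263.8], [460.3, 298.8], [402.8, 305.0]] [[0.5925, 0.1865], [0.5625, 0.3133], [0.6518, 0.3166], [0.6797, 0.1959]]
[([460, 297], [0.6476, 0.3162]), ([406, 303], [0.6743, 0.2025]), ([400, 277], [0.6106, 0.1889]), ([408, 269], [0.5878, 0.2062]), ([446, 265], [0.5683, 0.2899])]
top 728 [[189.8, 199.4], [235.5, 190.8], [240.6, 218.1], [194.9, 226.7]] [[0.6473, 0.3206], [0.671, 0.204], [0.5994, 0.1891], [0.5763, 0.305]]
[([240, 217], [0.6024, 0.1907]), ([195, 226], [0.5781, 0.3048]), ([192, 209], [0.6222, 0.314]), ([197, 198], [0.6511, 0.3022]), ([236, 194], [0.6625, 0.2024])]
```

```bash
python3 - <<'E'
from h import *
n=np.array([.982,.188])
f=lambda c,ox,oy,x,y,z:px2w(c,ox+(x+.5)/4-.5,oy+(y+.5)/4-.5,z)[:2]
for lab,l in dict(topbar=[("top",140,180,242,125,.02),("top",140,180,347,106,.02)],topbase=[("top",140,180,394.5,102.5,.014)],topjaw=[("top",140,180,222,116,.066),("top",140,180,352,93,.066)],
  scbar=[("scene",380,185,213,392,.02)],scjaw=[("scene",380,185,141,363,.066),("scene",380,185,294,350,.066)],scL=[("scene",380,185,91.5,418,.014)],scR=[("scene",380,185,314.5,400,.014)]).items():
  for a in l: p=f(*a);print(lab,p.round(4),"n",(p@n).round(4))
# rectified views at z=.07 / z=.014 : profile of brightness along n at clip positions
for c in("top","scene"):
  im=cv2.imread(f"pics/{c}0.png").astype(np.float32).max(2)
  for z,ss in((.022,np.linspace(-.02,.02,15)),(.014,np.r_[np.linspace(-.055,-.05,5)])):
    ns=np.arange(-.05,.051,.004); U=np.array([-.188,.982]); c0=np.array([.6245,.2535])
    pr=[]
    for k in ns:
      P=np.array([[*(c0+n*k+U*s),z] for s in ss]); q=w2px(c,P).astype(np.float32)
      pr.append(cv2.remap(im,q[:,0].copy(),q[:,1].copy(),cv2.INTER_LINEAR).mean())
    print(c,z,list(zip((ns*1000).round().astype(int).tolist(),np.round(pr).astype(int).tolist())))
E
```

```text
topbar [0.6164 0.2918] n 0.6602
topbar [0.6293 0.2253] n 0.6604
topbase [0.633  0.1959] n 0.6585
topjaw [0.6138 0.2938] n 0.658
topjaw [0.6289 0.2146] n 0.6579
scbar [0.6215 0.2588] n 0.6589
scjaw [0.6371 0.2138] n 0.6659
scjaw [0.6208 0.2927] n 0.6646
scL [0.641  0.1947] n 0.666
scR [0.6169 0.3142] n 0.6649
top 0.022 [(-50, 113), (-46, 114), (-42, 104), (-38, 36), (-34, 40), (-30, 42), (-26, 42), (-22, 49), (-18, 118), (-14, 137), (-10, 52), (-6, 41), (-2, 41), (2, 41), (6, 43), (10, 97), (14, 145), (18, 74), (22, 40), (26, 40), (30, 60), (34, 109), (38, 112), (42, 112), (46, 113), (50, 113)]
top 0.014 [(-50, 116), (-46, 115), (-42, 115), (-38, 90), (-34, 29), (-30, 39), (-26, 39), (-22, 39), (-18, 39), (-14, 37), (-10, 38), (-6, 38), (-2, 37), (2, 36), (6, 38), (10, 38), (14, 36), (18, 37), (22, 36), (26, 37), (30, 39), (34, 79), (38, 112), (42, 112), (46, 113), (50, 112)]
scene 0.022 [(-50, 119), (-46, 119), (-42, 118), (-38, 117), (-34, 119), (-30, 101), (-26, 41), (-22, 37), (-18, 126), (-14, 148), (-10, 106), (-6, 48), (-2, 29), (2, 30), (6, 29), (10, 105), (14, 154), (18, 116), (22, 56), (26, 29), (30, 30), (34, 30), (38, 27), (42, 22), (46, 90), (50, 117)]
scene 0.014 [(-50, 120), (-46, 119), (-42, 122), (-38, 124), (-34, 97), (-30, 35), (-26, 28), (-22, 28), (-18, 28), (-14, 30), (-10, 30), (-6, 30), (-2, 30), (2, 30), (6, 30), (10, 31), (14, 30), (18, 30), (22, 30), (26, 30), (30, 31), (34, 29), (38, 20), (42, 87), (46, 117), (50, 119)]
```

Base edges give clip lateral n = .660 (top) and .663 (scene) vs handle .6605; shift +1 mm and descend.

To row units: 0.001 m is 0.016, 0.015 m is 0.24.

```bash
echo '[[0,0,0.016,0.24,0,0,0],[0,0,0,0.24,0,0,0],[0,0,0,0.192,0,0,0],[0,0,0,0,0,0,0]]' | python3 shift.py| grep -E "pos|contact"; for i in 1 2 3; do echo '[[0,0,0,0.048,0,0,0],[0,0,0,0,0,0,0]]' | python3 shift.py | grep -E "pos|contact|width"; done
```

```text
tool_pos: [0.6252, 0.2514, 0.0703]
contact_force: [0.7, -0.5, -0.2]
tool_pos: [0.6269, 0.2521, 0.07]
contact_force: [-0.8, -0.0, -0.8]
gripper_width: 0.133
tool_pos: [0.6265, 0.252, 0.0665]
contact_force: [-0.1, -0.7, -0.5]
gripper_width: 0.134
tool_pos: [0.6272, 0.2522, 0.065]
contact_force: [-1.1, -0.8, 4.6]
gripper_width: 0.128
```

```bash
for i in 1 2 3; do echo '[[0,0,0,0.032,0,0,0],[0,0,0,0,0,0,0]]' | python3 shift.py | grep -E "pos|contact|width"; done; python3 -c "
from plant import manip
print(manip.state()['ft_torque'])"
```

```text
tool_pos: [0.6285, 0.2525, 0.0648]
contact_force: [-2.2, -0.9, 10.6]
gripper_width: 0.133
tool_pos: [0.6297, 0.2527, 0.0647]
contact_force: [-2.6, -1.1, 13.8]
gripper_width: 0.126
tool_pos: [0.6309, 0.253, 0.0646]
contact_force: [-2.4, -2.2, 19.2]
gripper_width: 0.125
[-0.24992444  0.44323746  0.02317011]
```

Contact but the arm's compliance drifts the handle +x (force -x). Unload, re-centre, and press with lateral compensation.

```bash
echo '[[0,0,0,-0.112,0,0,0],[0,0,0,-0.112,0,0,0],[0,0,-0.024,0,0,0,0],[0,0,0,0,0,0,0]]' | python3 shift.py | grep -E "pos|contact|width"; python3 - <<'E'
from h import *
a=1.76;U=np.array([np.cos(a),np.sin(a)])
r=hline("scene",.0715,U0=U,c0=np.array([.6255,.253]));print(r)
print(manip.state()['tool_rot'],manip.state()['tool_pos'])
E
```

```text
tool_pos: [0.6245, 0.2516, 0.0707]
contact_force: [0.0, 0.4, -0.6]
gripper_width: 0.129
(np.int64(272), array([0.63851139, 0.17715757]), array([0.61099328, 0.31973999]), np.float64(1.7614501490151393))
[-4.11501971e-04  6.37231306e-01  7.70672299e-01 -5.48765456e-04] [0.62454333 0.2515701  0.07071189]
```

To row units: 0.004 m is 0.064, 0.002 m is 0.032.

```bash
echo '[[0,0,0,0.064,0,0,0],[0,0,0,0.032,0,0,0],[0,0,0,0,0,0,0]]' | python3 shift.py | grep -E "pos|contact"; for i in 1 2 3 4; do echo '[[0,0,-0.0192,0.032,0,0,0],[0,0,0,0,0,0,0]]' | python3 shift.py | grep -E "pos|contact"; python3 -c "
from plant import manip
print(manip.state()['ft_torque'].round(3))"; done
```

```text
tool_pos: [0.6248, 0.2516, 0.065]
contact_force: [-0.1, -0.2, -0.2]
tool_pos: [0.6238, 0.2515, 0.0635]
contact_force: [0.5, 0.2, -0.1]
[-0.006  0.02   0.081]
tool_pos: [0.6234, 0.2514, 0.0624]
contact_force: [1.4, 0.3, 1.3]
[-0.011 -0.155  0.111]
tool_pos: [0.6228, 0.2513, 0.0612]
contact_force: [0.9, 0.7, 5.2]
[-0.022 -0.143  0.077]
tool_pos: [0.6215, 0.251, 0.0586]
contact_force: [2.4, -0.0, 3.7]
[ 0.006 -0.443  0.087]
```

Now it enters at the expected height (.062); slight +x reaction, so nudge back +n and press on.

```bash
echo '[[0,0,0.032,0,0,0,0],[0,0,0,0,0,0,0]]' | python3 shift.py | grep -E "pos|contact"; for i in 1 2 3; do echo '[[0,0,-0.0048,0.032,0,0,0],[0,0,0,0,0,0,0]]' | python3 shift.py | grep -E "pos|contact"; done; python3 -c "
from plant import manip
print(manip.state()['ft_torque'].round(3))"
```

```text
tool_pos: [0.6224, 0.2512, 0.0577]
contact_force: [0.7, -0.3, 3.7]
tool_pos: [0.6216, 0.2511, 0.0549]
contact_force: [1.2, 0.8, 2.5]
tool_pos: [0.6215, 0.251, 0.0528]
contact_force: [3.0, 1.0, -0.9]
tool_pos: [0.6214, 0.2509, 0.0512]
contact_force: [3.0, 1.2, -0.7]
[ 0.114 -0.564  0.147]
```

```bash
for i in 1 2 3 4; do echo '[[0,0,0.008,0.032,0,0,0],[0,0,0,0,0,0,0]]' | python3 shift.py | grep -E "pos|contact"; done; python3 -c "
from h import *
print(manip.state()['ft_torque'].round(3))
a=1.76;U=np.array([np.cos(a),np.sin(a)])
print(hline('scene',.050,U0=U,c0=np.array([.6245,.253])))"
```

```text
tool_pos: [0.6217, 0.251, 0.0492]
contact_force: [2.5, 1.1, -1.1]
tool_pos: [0.6223, 0.2512, 0.0479]
contact_force: [1.1, -0.8, 2.6]
tool_pos: [0.6225, 0.2512, 0.0477]
contact_force: [-5.6, -2.5, 11.0]
tool_pos: [0.6226, 0.2513, 0.0476]
contact_force: [-11.0, -4.6, 20.1]
[-0.749  2.091  0.098]
(np.int64(219), array([0.63743916, 0.17674979]), array([0.60826907, 0.31872753]), np.float64(1.7734318763795747))
```

Hard stop at axis ≈ .050: home. Unload, release, verify level.

To row units: -0.003 m is -0.048, -0.001 m is -0.016.

```bash
echo '[[0,0,-0.016,-0.048,0,0,0],[0,0,0,-0.048,0,0,0],[0,0,0,0,0,0,0]]' | python3 shift.py | grep -E "pos|contact|rot"; echo '[[0.4,0,0,0,0,0,0],[0.4,0,0,0,0,0,0],[0.4,0,0,0,0,0,0]]' | python3 shift.py | grep -E "pos|contact|width"; echo '[[0.4,0,0,-0.48,0,0,0],[0.4,0,0,-0.8,0,0,0],[0.4,0,0,-0.8,0,0,0],[0.4,0,0,-0.8,0,0,0],[0.4,0,0,0,0,0,0]]' | python3 shift.py | grep -E "pos|contact|width"; python3 - <<'E'
from h import *
a=1.76;U=np.array([np.cos(a),np.sin(a)])
s=manip.grab_frame('scene');cv2.imwrite('pics/raw_s3.png',s[:,:,::-1]);t=manip.grab_frame('top');cv2.imwrite('pics/raw_t3.png',t[:,:,::-1])
for z in (.05,): print(hline('scene',z,U0=U,c0=np.array([.6245,.253])),hline('top',z,U0=U,c0=np.array([.6245,.253])))
E
```

```text
tool_pos: [0.622, 0.2512, 0.0486]
tool_rot: [-0.0, 0.637, 0.771, -0.0]
contact_force: [2.9, 1.0, -3.2]
tool_pos: [0.6224, 0.2512, 0.0498]
contact_force: [-1.0, 0.9, -0.0]
gripper_width: 0.4
tool_pos: [0.6253, 0.252, 0.2371]
contact_force: [0.5, 0.2, -0.1]
gripper_width: 0.397
(np.int64(353), array([0.6390664 , 0.17731724]), array([0.60891632, 0.3195447 ]), np.float64(1.7796888607670283)) (np.int64(688), array([0.64298168, 0.18062171]), array([0.59857415, 0.35121562]), np.float64(1.825456015008767))
```

A confirmation press from above with shut fingers (top of handle should be at z=.057).

To row units: 0.06 m is 0.96, 0.05 m is 0.8.

```bash
echo '[[0,0,-0.04,0.8,0,0,0],[0,0,0,0.96,0,0,0],[0,0,0,0.8,0,0,0],[0,0,0,0,0,0,0],[0,0,0,0,0,0,0]]' | python3 shift.py | grep -E "pos|contact|width";  for i in 1 2 3 ; do echo '[[0,0,0,0.064,0,0,0],[0,0,0,0,0,0,0]]' | python3 shift.py | grep -E "pos|contact"; done
```

```text
tool_pos: [0.6206, 0.2509, 0.0707]
contact_force: [0.6, -0.1, 1.8]
gripper_width: 0.001
tool_pos: [0.6212, 0.2511, 0.0677]
contact_force: [1.1, 0.3, -0.6]
tool_pos: [0.6199, 0.2507, 0.0615]
contact_force: [-0.2, -0.1, -0.4]
tool_pos: [0.6199, 0.2507, 0.0573]
contact_force: [-1.9, -0.8, 0.8]
```

```bash
for i in 1 2 3 ; do echo '[[0,0,-0.0096,0.032,0,0,0],[0,0,0,0,0,0,0]]' | python3 shift.py | grep -E "pos|contact"; done
```

```text
tool_pos: [0.6202, 0.2508, 0.0569]
contact_force: [0.1, 0.3, 4.8]
tool_pos: [0.6207, 0.2509, 0.0567]
contact_force: [-1.7, -0.3, 10.2]
tool_pos: [0.6214, 0.2511, 0.0566]
contact_force: [-2.8, -1.1, 16.1]
```

Handle top at .057 and rigid: home. Retreat and check bystanders against the first picture.

```bash
echo '[[0,0,0,-0.32,0,0,0],[0,0,0,-0.8,0,0,0],[0,0,0,-0.96,0,0,0],[0.2,0,0,-0.96,0,0,0],[0.2,0,0,0,0,0,0]]' | python3 shift.py; python3 - <<'E'
from h import *
a=1.76;U=np.array([np.cos(a),np.sin(a)])
s=manip.grab_frame('scene')[:,:,::-1];o=cv2.imread('pics/scene0.png')
for n,(x,y,w,h) in dict(jar=(400,190,40,45),tin=(315,230,35,35),brown=(138,150,40,60)).items():
    d=np.abs(s[y:y+h,x:x+w].astype(int)-o[y:y+h,x:x+w]).max(2); print(n,(d>40).sum())
print(hline('scene',.05,U0=U,c0=np.array([.6245,.253])))
d=(s[:,:,2].astype(int)-s[:,:,0]>50)[185:225,182:215]; v,u=np.nonzero(d);print("knob",len(u),u.mean()+182,v.mean()+185)
# pitch: blade side / handle end heights, expected end pixels if level at .05
c=np.array([.6225,.254]); print(w2px('scene',[[*(c-U*.076),.05],[*(c+U*.063),.05]]))
m=(s[:,:,2].astype(int)-s[:,:,0]>45)[245:300,385:480]; v,u=np.nonzero(m);k=np.argsort(u);print(u[k][:8]+385,v[k][:8]+245,u[k][-8:]+385,v[k][-8:]+245)
print(manip.state()['contact_force'])
E
```

```text
time: 41.0
tool_pos: [0.6212, 0.2514, 0.2502]
tool_rot: [0.004, 0.637, 0.771, 0.005]
contact_force: [-0.3, 0.0, 0.4]
gripper_width: 0.203
grasp_force: 0.0
jar 0
tin 0
brown 0
(np.int64(348), array([0.63975686, 0.17792678]), array([0.60949377, 0.31897643]), np.float64(1.7821483068484607))
knob 137 198.34306569343065 205.06569343065695
[[397.26143895 277.8888839 ]
 [462.50245496 273.20803188]]
[397 397 397 397 397 397 398 398] [280 279 278 277 276 281 279 282] [463 463 463 463 463 464 464 464] [275 272 273 274 276 274 275 273]
[-0.74552075 -0.11159778 -0.80189377]
```

```bash
python3 -c "
from plant import manip
print(manip.job_done())"
```

```text
the job is handed in; nothing more can be done
None
```

I handed the job in after about 41 s: the can is in the pan, the strainer hangs in it, the lid is seated, and the spatula is home in both clips. The jar, tin and bottle show no change in the scene camera, and the robot is touching nothing; seating was judged from contact heights, forces and pixel checks, as I had no picture views left for a final look.

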